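Seat the slide carrier on the scanner's locating pins

TASK

The slide carrier has been put down askew on the slide scanner's loading stage and is propped up on the two locating pins. Without picking it up, push it with the fingertips back against the guide rail and nudge it along until both of its holes drop over the pins and it lies flat on the stage, then take the hand away. Leave everything else on the bench where it is.

Things in the scene. Friction and masses are not known exactly. Their poses are not given: they have to be found in the camera images.
- scanner: Slide scanner, fixed; its dark loading stage deck is run out of its front, top 62 mm above the bench, x -116 to +88, y -131 to +131 mm. Origin: on the bench (z = 0), below where the carrier's centre belongs. x points from the deck's open front edge to the housing, y along the guide rail, z up. White housing: begins at x = +116 mm, beyond the rail, 350 mm wide, top 229 mm above the bench. No part moves
- rail_face (a point): Middle of the guide rail's face, at deck level. The rail is a fixed aluminium bar on the deck, 15 mm high, 12 mm thick, 160 mm long along the scanner's y, as long as the carrier, whose ends are level with its ends when home. Its face looks to the scanner's -x, at x = +55.8 mm, under 1 mm clear of the carrier's edge when home
- pin_a (a point): Foot, at deck level, of the first locating pin: fixed steel pin, 6 mm in diameter, 5 mm high with a tapered tip, at x = +12, y = +52 mm of the scanner. Hidden under the carrier at the start
- pin_b (a point): Foot, at deck level, of the second locating pin, the same, at x = +12, y = -52 mm of the scanner
- carrier: Slide carrier: loose aluminium plate 110 (its x) x 160 (its y) x 6 mm, 0.2-0.42 kg, slides under a 1-5 N push, glass slides fixed in its top (3 mm proud). Origin: centre of underside; axes parallel to the scanner's when home. Starts propped 5 mm up on the pins, front edge (-x) down on the deck, 15-28 mm short of home in x, 6-22 mm off to +y, turned up to 0.1 rad. Drops on to the deck when both holes meet the pins
- hole_a (a point): Centre of the carrier's round hole, at its underside, at x = +12, y = +52 mm of the carrier: through hole 8.5 mm in diameter; goes over pin_a
- hole_b (a point): Centre of the carrier's slot, at its underside, at x = +12, y = -52 mm of the carrier: through slot 8.5 mm (x) by 11.5 mm (y); goes over pin_b
- oil_bottle: small amber dropper bottle with black cap, upright, 28 mm across, 68 mm tall. Loose; to be left where it is. Origin: centre of its underside
- specimen_jar: clear jar with white cap, upright, 52 mm across, 60 mm tall. Loose; to be left where it is. Origin: centre of its underside
- slide_box: closed grey-and-white slide box, 100 x 84 x 35 mm. Loose; to be left where it is. Origin: centre of its underside
- forceps: steel forceps lying flat, 130 mm long. Loose; to be left where it is. Origin: centre of its underside
- blower: black rubber air blower standing on its bulb, 56 mm across, 90 mm tall, nozzle up. Loose; to be left where it is. Origin: centre of its underside
- tissue_booklet: booklet of lens tissue, 100 x 75 x 12 mm. Loose; to be left where it is. Origin: centre of its underside
- marker: white marker with black cap, lying, 128 mm long, 14 mm square. Loose; to be left where it is. Origin: centre of its underside

How it is judged:
At the end, for the whole second after the job is handed in: Both holes of the carrier are over their pins (hole_a within 3 mm and hole_b within 4 mm, seen from above) and down on the deck (within 2 mm), the carrier lies flat (within 0.02 rad) and still, and every bystander is within 20 mm of where it stood (horizontal distance between hole_a and pin_a below 0.003 m and horizontal distance between hole_b and pin_b below 0.004 m and z of hole_a in the frame of pin_a below 0.002 m and z of hole_b in the frame of pin_b below 0.002 m and angle between carrier's own z axis and vertical below 0.02 rad and linear speed of carrier below 0.01 m/s and distance of each of oil_bottle, specimen_jar, slide_box, forceps, blower, tissue_booklet, marker from where it was at the start of the episode below 0.02 m); the robot touches nothing.
It fails at once if the carrier is lifted or tipped up: either hole, or its middle, more than 15 mm above the deck, or tilted more than 0.2 rad (z of any of hole_a, carrier in the frame of pin_a above 0.015 m or z of hole_b in the frame of pin_b above 0.015 m or angle between carrier's own z axis and vertical above 0.2 rad).
It fails at once if a bystander is moved by more than 20 mm (distance of any of oil_bottle, specimen_jar, slide_box, forceps, blower, tissue_booklet, marker from where it was at the start of the episode above 0.02 m).
It also fails if it takes over 51 s, if anything falls off the work surface, if the arm or the gripper's body presses on something with over 40 N, if the wrist force passes 120 N, or if a joint passes its speed limit or range.

ROBOT

A 6-joint arm with a two-finger parallel gripper is mounted at the origin on the work surface. World frame = base frame: x ahead of the robot, y to its left, z up, the work surface at z = 0. Lengths are in m, angles in rad, forces in N, time in s.
With the tool pointing down it reaches from about 0.275 to 0.725 m from the base axis. Payload 15.9 kg.
Tool frame: the origin (TCP) lies at the very end of the fingers, on their centre line; the grasp point (between the pads) lies behind it (robot.grasp_offset is the z of the grasp point in the tool frame, in m); z points along the fingers, y is the direction in which the jaws open and shut (so a half turn about z gives the same grasp; the last joint's range is limited). The gripper opens to 85 mm and grips with 20 to 120 N. Pads are 22 mm wide; open, the fingers measure 114 mm over their backs; the gripper's body (76 mm by 85 mm) begins 54 mm behind the grasp point. The pads swing forward as they close: fully open they stand 13 mm farther back than shut.
Start: joints at [1.204, 0.213, -0.034, 1.323, 0, 1.571], TCP at [0.179, 0.467, 0.231] pointing down, gripper open.
Joint ranges: [-2.98, 2.98], [-0.74, 1.72], [-1.14, 1.35], [-2.1, 2.04], [-1.57, 1.44], [-3.14, 3.14]. Speed limits (rad/s): [1.89, 1.89, 2.39, 2.57, 3.14, 3.14].

INTERFACE

Orientations are given as a rotation vector (axis times angle).
In Python, from cell import robot gives the robot as it stands.
- The arm moves only by the tool play_rows, never from a script. Its argument "commands" is a list of rows, each a list of 5 numbers: the shift along the tool's x, y, z each as a share of 2 cm, from -1 to 1, then the turn about the tool's z as a share of 0.12 rad, from -1 to 1, then the opening, from -1 (shut) to 1 (fully open). A call has 1 to 5 rows; each row shifts and turns the pose as measured when the row begins, along the tool's axes as they then stand; what a row does not reach is not made up. A row lasts 1/8 s, in which the tool goes at most 62.5 mm and 10.7 degrees, less where a joint would pass 70% of its speed; a pose out of reach is approached as far as the arm can. A call with a number of a shift or a turn outside -1 to 1 is refused whole. A call with a gripper value outside its range is refused whole. The fingers move at their own pace and stop on an object; "newtons" is the grip in N (left out, the last holds). Time passes only in rows, so rows that do not move let the fingers close. It gives the time, the measured TCP pose, the force and the opening at its end, in the units of the state.
- robot.get_obs(): the state, without advancing time (a new reading comes with each control period).
- robot.capture(name): name is "scene" or "top" or "wrist"; returns (picture, depth): 480x640x3 uint8, blue, green, red; 480x640 float32, m along the optical axis (not along the pixel's ray), 0 where there is no reading.
- robot.camera_params(name): a dict with "camera_matrix" (3x3 intrinsics, pixels), "D" ([k1, k2, p1, p2, k3] as OpenCV has them; the pictures are not rectified), "rvec" (rotation vector, rad) and "tvec" (3), from world to camera coordinates, as OpenCV has them; the wrist camera has in their place "hand_eye" (4x4, takes a point from camera to tool coordinates, whose origin is the TCP and whose axes are the flange's). Camera axes: x right, y down, z forward; pixel columns grow to the right and rows downward; lengths in m; the calibration is good to about 2 mm. A picture is of the moment at which its call begins: read the wrist's pose just before it. camera_params takes no time and is no camera call.
- robot.job_done(): hands the job in, once; it reports no verdict.
Trained networks look in the newest picture that a camera, given by its name, has taken for a name from the list of things; names that differ only in an ending like _2 or _b are one class to them, and where a whole thing is asked for, a point or a joint stands for the part that bears it (a point fixed in the world has none). Each returns a list of dicts, best first, with "p" (0 to 1); they miss things now and then, are a little off and sometimes report something else, mostly with a low value. They report only what shows in the picture. A call takes as long as a camera call.
- robot.find_in(camera, target): "point" ([row, column] in pixels, amid what is visible of it).
- robot.place_of(camera, target): "point" ([row, column] in pixels: a listed point, or the origin of a listed thing).
The state is a dict: "time_s": time; "joint_pos": joint angles; "joint_velocities": joint speeds; "effort": joint torques, N m; "position": TCP position; "orientation": TCP orientation; "wrist_force": force on the tool from outside, world axes, zero at the start; "torque": the same for the moment, N m; "width": opening from 0.0 (shut) to 1.0 (fully open).
Only numpy, scipy, OpenCV 4.12 (cv2) and the standard library are available. Lean on these libraries where they do the work, as an engineer would, in place of code of your own. Each camera call takes 0.05 s, during which the arm holds its last target.

## Working session

There is one attempt and no reset: what is moved stays moved. The work goes in short steps, Python scripts to look and compute and a tool call to move; the robot and the scene stay as the last step left them, time stands still between calls to the robot, and variables do not carry over. Pictures are saved under pics/ and viewed, and the job is handed in when it is done.

Besides the shell and the picture viewer there is one more tool, called by a JSON object that holds its "fn" and its "kwargs", one argument or row to a line. play_rows: Moves the arm, as the interface text tells. Shift numbers are shares of 2 cm and turn numbers shares of 0.12 rad, none past 1 either way. Its arguments: {"type":"object","properties":{"commands":{"type":"array","items":{"type":"array","items":{"type":"number"}}},"newtons":{"type":"number"}},"required":["commands"]}

```bash
ls; mkdir -p pics
cat > h.py <<'E'
import numpy as np,cv2
from cell import robot
def ray(cam,pt,z):
    # pixel [row,col] -> world point at height z (fixed cams)
    p=robot.camera_params(cam);K=np.array(p["camera_matrix"]);D=np.array(p["D"])
    if "rvec" in p:
        R,_=cv2.Rodrigues(np.array(p["rvec"],float));t=np.array(p["tvec"],float).ravel();C=-R.T@t;Rw=R.T
    else:
        o=robot.get_obs();Rt,_=cv2.Rodrigues(np.array(o["orientation"],float));H=np.array(p["hand_eye"])
        Rw=Rt@H[:3,:3];C=Rt@H[:3,3]+np.array(o["position"])
    u=cv2.undistortPoints(np.array([[[pt[1],pt[0]]]],float),K,D).ravel()
    d=Rw@np.array([u[0],u[1],1.]);s=(z-C[2])/d[2]
    return C+s*d
def snap(cam,name):
    im,d=robot.capture(cam);cv2.imwrite(f"pics/{name}.png",im);np.save(f"pics/{name}.npy",d);return im,d
E
python3 - <<'E'
from h import *
o=robot.get_obs();print(o)
for c in("top","scene","wrist"):
    snap(c,c+"0")
print(robot.camera_params("top"))
for t,z in(("scanner",0),("rail_face",.062),("carrier",.065),("hole_a",.07),("hole_b",.07)):
    for r in robot.place_of("top",t)[:3]: print(t,r,ray("top",r["point"],z))
E
```

```text
pics
{'time_s': 0.0, 'joint_pos': array([ 1.20402118e+00,  2.13367539e-01, -3.50454567e-02,  1.32349408e+00,
        2.88649072e-05,  1.57078766e+00]), 'joint_velocities': array([-3.64464235e-05, -4.92001994e-04, -1.13261080e-03, -1.33159095e-03,
       -5.66930624e-04,  3.07158188e-04]), 'effort': array([-6.23498956e-03, -6.86149406e+01,  4.87127638e+01,  1.73797103e-02,
       -1.22221913e-04,  5.48398225e-05]), 'position': array([0.17917579, 0.46643737, 0.23081588]), 'orientation': array([-5.72849629e-01, -3.08868804e+00,  1.70710735e-03]), 'wrist_force': array([-0.55596881,  0.01689442,  0.28345694]), 'torque': array([ 0.0268392 , -0.00071969,  0.01007219]), 'width': 1.0008489715168003}
{'camera_matrix': array([[462.95446764,   0.        , 319.64912411],
       [  0.        , 462.95446764, 239.41897544],
       [  0.        ,   0.        ,   1.        ]]), 'D': array([0.0361754, 0.       , 0.       , 0.       , 0.       ]), 'rvec': array([ 2.22590452, -2.16538195,  0.05506625]), 'tvec': array([-0.18138599,  0.57479019,  0.80654414])}
rail_face {'point': [251.2, 177.5], 'p': 0.93} [0.55105646 0.07020884 0.062     ]
carrier {'point': [254.2, 219.6], 'p': 0.77} [ 5.47915348e-01 -3.17005295e-04  6.50000000e-02]
hole_a {'point': [222.5, 211.8], 'p': 0.95} [0.5998535  0.01345719 0.07      ]
hole_a {'point': [287.9, 218.1], 'p': 0.75} [ 0.49254553 -0.00112326  0.07      ]
hole_b {'point': [222.5, 211.8], 'p': 0.95} [0.5998535  0.01345719 0.07      ]
hole_b {'point': [287.9, 218.1], 'p': 0.75} [ 0.49254553 -0.00112326  0.07      ]
```

View pics/top0.png

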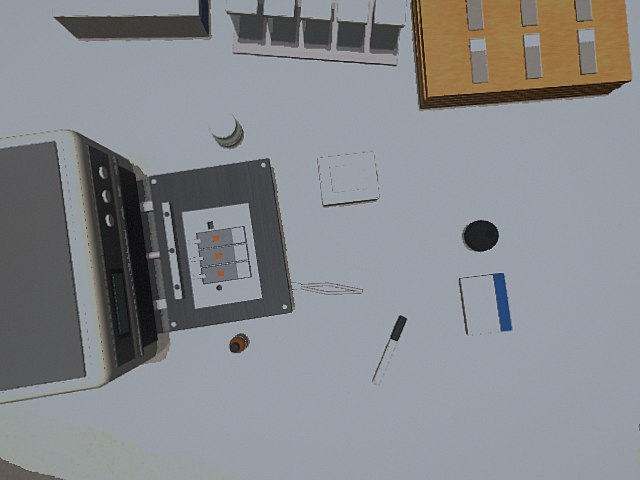

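View pics/scene0.png

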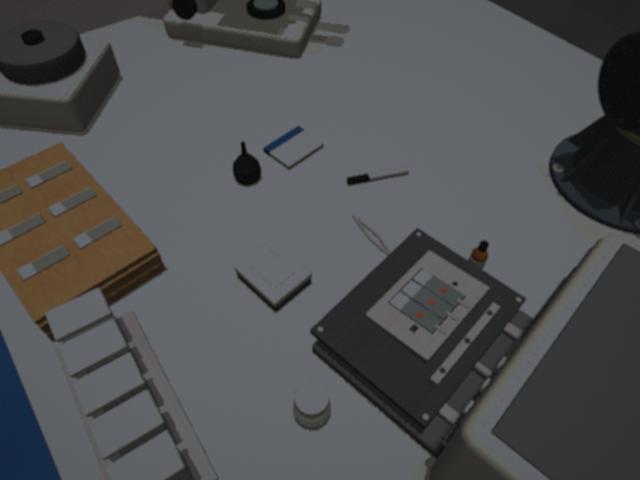

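View pics/wrist0.png

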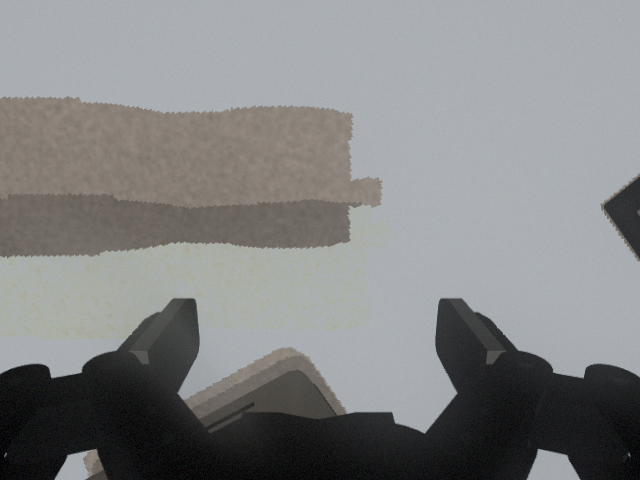

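Run:
```python
from h import *
im=cv2.imread("pics/top0.png");c=im[145:345,130:330];cv2.imwrite("pics/z0.png",cv2.resize(c,(800,800),interpolation=cv2.INTER_CUBIC)[100:700])
print(robot.camera_params("wrist"))
o=robot.get_obs();print(cv2.Rodrigues(o["orientation"])[0].round(3),robot.grasp_offset)
for t in("pin_a","oil_bottle","specimen_jar","forceps","slide_box"):
    for r in robot.place_of("top",t)[:2]: print(t,r,ray("top",r["point"],0))
```

```text
{'camera_matrix': array([[399.76269797,   0.        , 316.95072259],
       [  0.        , 399.76269797, 237.31085677],
       [  0.        ,   0.        ,   1.        ]]), 'D': array([-0.02839384,  0.        ,  0.        ,  0.        ,  0.        ]), 'hand_eye': array([[ 6.05762215e-05, -9.64765366e-01, -2.63111736e-01,
         6.64369764e-02],
       [ 9.99999992e-01,  2.84912248e-05,  1.25759780e-04,
         7.32735035e-04],
       [-1.13832304e-04, -2.63111742e-01,  9.64765359e-01,
        -1.43859182e-01],
       [ 0.00000000e+00,  0.00000000e+00,  0.00000000e+00,
         1.00000000e+00]])}
[[-0.933  0.359 -0.   ]
 [ 0.359  0.933 -0.   ]
 [ 0.    -0.    -1.   ]] -0.0187
pin_a {'point': [218.1, 201.5], 'p': 0.72} [0.61292663 0.0487131  0.        ]
pin_a {'point': [251.0, 176.6], 'p': 0.31} [0.5523974  0.09080157 0.        ]
oil_bottle {'point': [340.1, 240.9], 'p': 0.59} [ 0.39702861 -0.03025923  0.        ]
specimen_jar {'point': [133.4, 229.6], 'p': 0.63} [0.7688867  0.00366621 0.        ]
specimen_jar {'point': [286.8, 218.6], 'p': 0.26} [0.49034125 0.01317647 0.        ]
forceps {'point': [285.2, 327.6], 'p': 0.66} [ 0.4984307  -0.18199937  0.        ]
forceps {'point': [233.5, 475.8], 'p': 0.58} [ 0.59870487 -0.44598062  0.        ]
slide_box {'point': [183.3, 346.1], 'p': 0.62} [ 0.68356288 -0.21064051  0.        ]
```

View pics/z0.png

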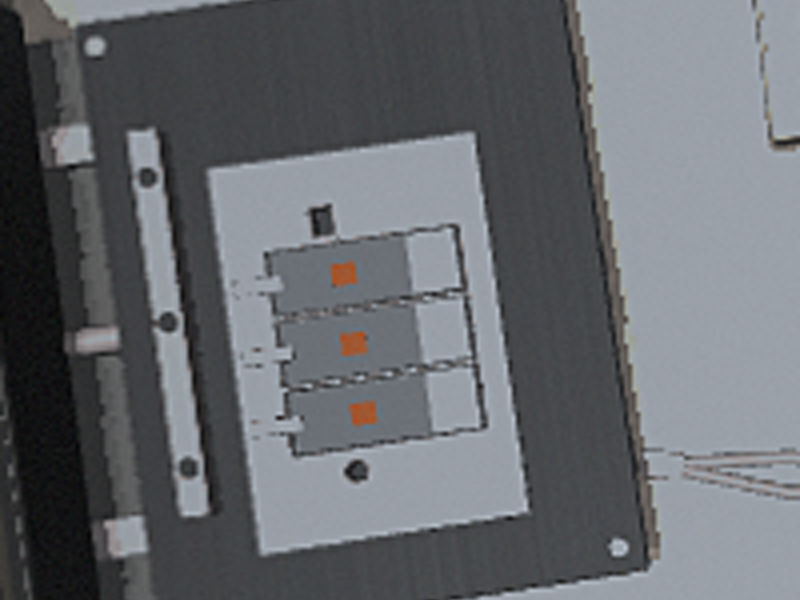

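```bash
cat >> h.py <<'E'
def crop(p,z,s=4,r0=170,c0=130): return ray("top",[r0+(p[1]+.5)/s-.5,c0+(p[0]+.5)/s-.5],z)
E
python3 - <<'E'
from h import *
rt,rb=crop((157,130),.077),crop((210,513),.077)
print("rail",rt,rb,np.linalg.norm(rt-rb)); y=(rb-rt)[:2];y/=np.linalg.norm(y);x=np.array([-y[1],y[0]])
# x x y = z: x = y rotated -90 => (y1,-y0)
x=np.array([y[1],-y[0]]);print("x",x,"y",y,"yaw",np.arctan2(x[1],x[0]))
O=(rt+rb)[:2]/2-.0558*x;print("O",O)
f=lambda p:[round(float(v)*1000,1) for v in ((p[:2]-O)@x,(p[:2]-O)@y)]
cs={"TL":((208,168),.0755),"TR":((474,131),.068),"BR":((528,513),.068),"BL":((260,555),.0755),"hb":((321,220),.072),"ha":((356,471),.072),"s1":((95,46),.062),"s2":((619,547),.062)}
P={}
for k,(p,z) in cs.items(): P[k]=crop(p,z);print(k,P[k].round(4),f(P[k]))
d=(P["ha"]-P["hb"])[:2];print("hole yaw",f(P["ha"]),f(P["hb"]),np.linalg.norm(d),np.arctan2(d@-x,d@y))
d=(P["BR"]-P["TR"])[:2];print(np.linalg.norm(d),np.arctan2(-(d@x),d@y))
d=(P["BL"]-P["TL"])[:2];print(np.linalg.norm(d),np.arctan2(-(d@x),d@y))
E
```

```text
rail [0.6307601  0.08304565 0.077     ] [0.47539073 0.05479732 0.077     ] 0.15791646575735557
x [-0.17888146  0.98387063] y [-0.98387063 -0.17888146] yaw 1.7506457857134177
O [0.563057  0.0140215]
TL [0.6159 0.0621 0.0755] [37.9, -60.6]
TR [ 0.6352 -0.045   0.068 ] [-70.9, -60.5]
BR [ 0.478  -0.0727  0.068 ] [-70.1, 99.2]
BL [0.4588 0.0343 0.0755] [38.6, 98.9]
hb [0.5961 0.016  0.072 ] [-4.0, -32.9]
ha [ 0.4935 -0.0024  0.072 ] [-3.7, 71.3]
s1 [0.6671 0.1151 0.062 ] [80.9, -120.4]
s2 [ 0.4645 -0.1101  0.062 ] [-104.5, 119.2]
hole yaw [-3.7, 71.3] [-4.0, -32.9] 0.10418589239592811 -0.0024383169484980555
0.1596997848799962 -0.004974953999623427
0.15950342876829424 -0.004539472461630353
```

{"fn": "play_rows", "kwargs": {
  "commands": [
    [0,0,-1,-1,-1],
    [0,0,-1,-1,-1],
    [0,0,-1,-1,-1],
    [0,0,-1,-1,-1],
    [0,0,-1,-0.57,-1]
  ],
  "newtons": 40
}}

```text
time_s: 1.27
position: [0.179, 0.4659, 0.333]
orientation: [0.312, -3.125, 0.004]
wrist_force: [0.5, 0.6, 0.3]
width: -0.001
```

{"fn": "play_rows", "kwargs": {
  "commands": [
    [0,-1,0,0.16,-1],
    [0,-1,0,0,-1],
    [-0.5,-1,0,0,-1],
    [-0.5,-1,0,0,-1],
    [-0.5,-1,0,0,-1]
  ]
}}

```text
time_s: 1.9
position: [0.2276, 0.3719, 0.3344]
orientation: [-0.287, 3.128, -0.0]
wrist_force: [0.7, -0.7, -0.0]
width: 0.001
```

{"fn": "play_rows", "kwargs": {
  "commands": [
    [-0.5,-1,0,0,-1],
    [-0.5,-1,0,0,-1],
    [-0.5,-1,0,0,-1],
    [-0.5,-1,0,0,-1],
    [-0.5,-1,0,0,-1]
  ]
}}

```text
time_s: 2.52
position: [0.2968, 0.2795, 0.3348]
orientation: [-0.287, 3.128, 0.001]
wrist_force: [0.3, -0.2, 0.0]
width: -0.004
```

{"fn": "play_rows", "kwargs": {
  "commands": [
    [-0.5,-1,0,0,-1],
    [-0.5,-1,0,0,-1],
    [-0.5,-1,0,0,-1],
    [-0.5,-1,0,0,-1],
    [-0.5,-1,0,0,-1]
  ]
}}

```text
time_s: 3.15
position: [0.3663, 0.1871, 0.3352]
orientation: [-0.287, 3.126, 0.002]
wrist_force: [-0.1, -0.1, -0.0]
width: -0.004
```

{"fn": "play_rows", "kwargs": {
  "commands": [
    [-0.5,-1,0,0,-1],
    [-0.5,-1,0,0,-1],
    [-0.5,-1,0,0,-1],
    [-0.5,-1,0,0,-1],
    [-0.5,-1,0,0,-1]
  ]
}}

```text
time_s: 3.78
position: [0.4357, 0.0945, 0.3356]
orientation: [-0.287, 3.125, 0.002]
wrist_force: [0.7, 0.1, 0.1]
width: 0.003
```

{"fn": "play_rows", "kwargs": {
  "commands": [
    [-0.5,-1,0,0,-1],
    [-0.5,-1,0,0,-1],
    [-0.5,-1,0,0,-1],
    [-0.5,-1,0,0,-1],
    [-0.5,-1,0,0,-1]
  ]
}}

```text
time_s: 4.4
position: [0.5051, 0.002, 0.3358]
orientation: [-0.287, 3.125, 0.003]
wrist_force: [0.3, 0.9, 0.3]
width: -0.004
```

Run:
```python
from h import *
snap("wrist","w1")
```

```text
(no output)
```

View pics/w1.png

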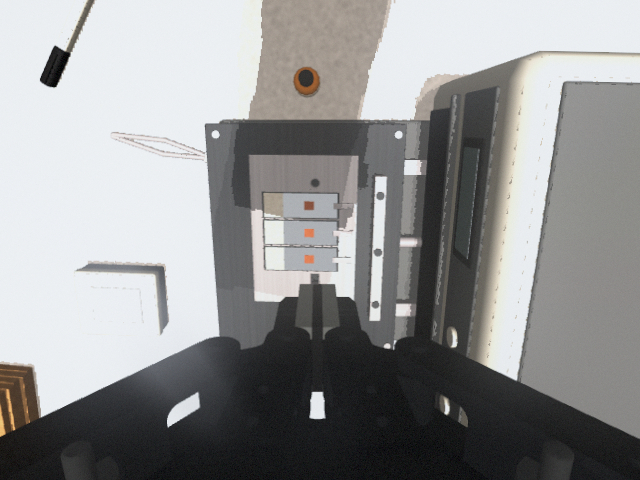

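Run:
```python
from h import *
im=cv2.imread("pics/w1.png");c=im[110:330,195:420];cv2.imwrite("pics/w1z.png",cv2.resize(c,None,fx=2.7,fy=2.7,interpolation=cv2.INTER_CUBIC))
O=np.array([.563057,.0140215]);x=np.array([-0.17888146,0.98387063]);y=np.array([-0.98387063,-0.17888146])
f=lambda p:[round(float(v)*1000,1) for v in ((p[:2]-O)@x,(p[:2]-O)@y)]
for n,p,z in(("rail face +y",(177,373.5),.077),("rail -y",(321,370),.077),("scr",(134,215.5),.062),("scr",(134.5,398.5),.062),("ha",(183,315),.072),("hb",(279,315),.072),("c",(155,249),.068),("c",(155,358),.0755),("c",(302,254),.068)):
    q=ray("wrist",p,z);print(n,q.round(4),f(q))
```

```text
rail face +y [0.4779 0.0536 0.077 ] [54.2, 76.7]
rail -y [0.634  0.0845 0.077 ] [56.7, -82.4]
scr [ 0.4657 -0.1108  0.062 ] [-105.4, 118.1]
scr [0.4327 0.0717 0.062 ] [80.0, 117.9]
ha [ 0.4951 -0.0029  0.072 ] [-4.5, 69.8]
hb [0.5979 0.0159 0.072 ] [-4.4, -34.6]
c [ 0.4798 -0.0735  0.068 ] [-71.3, 97.5]
c [0.4596 0.034  0.0755] [38.2, 98.2]
c [ 0.6388 -0.046   0.068 ] [-72.6, -63.8]
```

View pics/w1z.png

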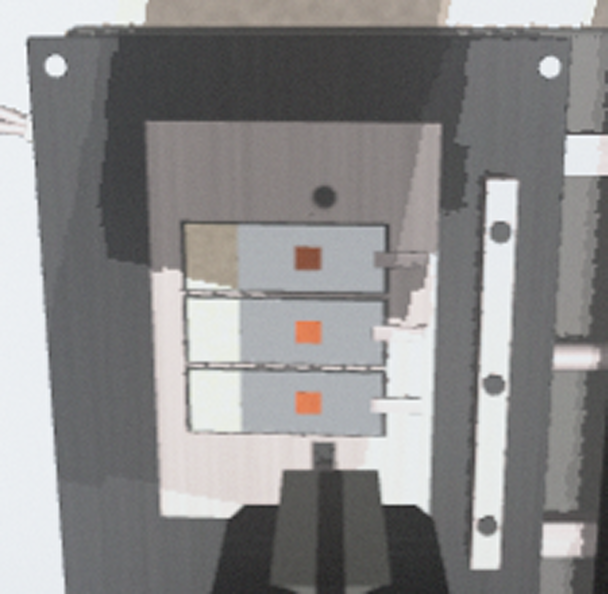

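{"fn": "play_rows", "kwargs": {
  "commands": [
    [-0.4,-1,0,0,-1],
    [-0.4,-1,1,0,-1],
    [-0.4,-1,1,0,-1],
    [-0.4,-1,1,0,-1],
    [-0.4,-1,1,0,-1]
  ]
}}

```text
time_s: 5.08
position: [0.5661, -0.0925, 0.2546]
orientation: [-0.286, 3.122, 0.001]
wrist_force: [-0.3, -0.4, 1.4]
width: -0.005
```

{"fn": "play_rows", "kwargs": {
  "commands": [
    [0,0,1,0,-1],
    [0,0,1,0,-1],
    [0,0,1,0,-1],
    [0,0,1,0,-1],
    [0,0,1,0,-1]
  ]
}}

```text
time_s: 5.7
position: [0.5667, -0.093, 0.1506]
orientation: [-0.283, 3.123, 0.002]
wrist_force: [0.3, 0.5, -0.3]
width: 0.003
```

{"fn": "play_rows", "kwargs": {
  "commands": [
    [0,0,1,0,-1],
    [0,0,1,0,-1],
    [0,0,1,0,-1],
    [0,0,0.7,0,-1],
    [0,0,0.4,0,-1]
  ]
}}

```text
time_s: 6.32
position: [0.5663, -0.0919, 0.0652]
orientation: [-0.283, 3.124, 0.002]
wrist_force: [-0.5, 0.2, 0.3]
width: -0.001
```

{"fn": "play_rows", "kwargs": {
  "commands": [
    [0,0.4,0.06,0,-1],
    [0,0.3,0,0,-1],
    [0,0.2,0,0,-1]
  ]
}}

```text
time_s: 6.7
position: [0.5633, -0.073, 0.0648]
orientation: [-0.283, 3.123, 0.002]
wrist_force: [0.3, 0.2, 0.5]
width: 0.003
```

{"fn": "play_rows", "kwargs": {
  "commands": [
    [0,0.2,0,0,-1],
    [0,0.2,0,0,-1]
  ]
}}

```text
time_s: 6.95
position: [0.5622, -0.0644, 0.0655]
orientation: [-0.284, 3.122, 0.002]
wrist_force: [0.7, -0.6, 0.1]
width: 0.0
```

{"fn": "play_rows", "kwargs": {
  "commands": [
    [0,0.2,0,0,-1],
    [0,0.2,0,0,-1]
  ]
}}

```text
time_s: 7.2
position: [0.5608, -0.0564, 0.0656]
orientation: [-0.283, 3.122, 0.0]
wrist_force: [1.0, -3.0, -0.0]
width: 0.001
```

```bash
cat >> h.py <<'E'
def topz(name):
    im,_=snap("top",name);c=im[170:320,130:330];cv2.imwrite(f"pics/{name}z.png",cv2.resize(c,(800,600),interpolation=cv2.INTER_CUBIC))
E
python3 -c "
from h import *
topz('t2')"
```

```text
(no output)
```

View pics/t2z.png

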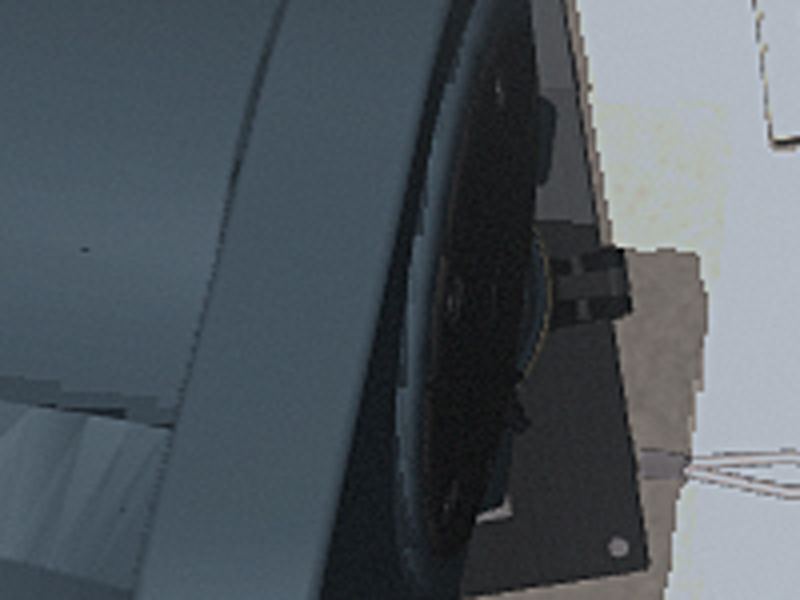

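```bash
python3 -c "
from h import *
a,_=snap('scene','s2');b,_=snap('wrist','w2')
cv2.imwrite('pics/s2z.png',cv2.resize(a[200:440,280:580],None,fx=2.5,fy=2.5))"
```

```text
(no output)
```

View pics/s2z.png

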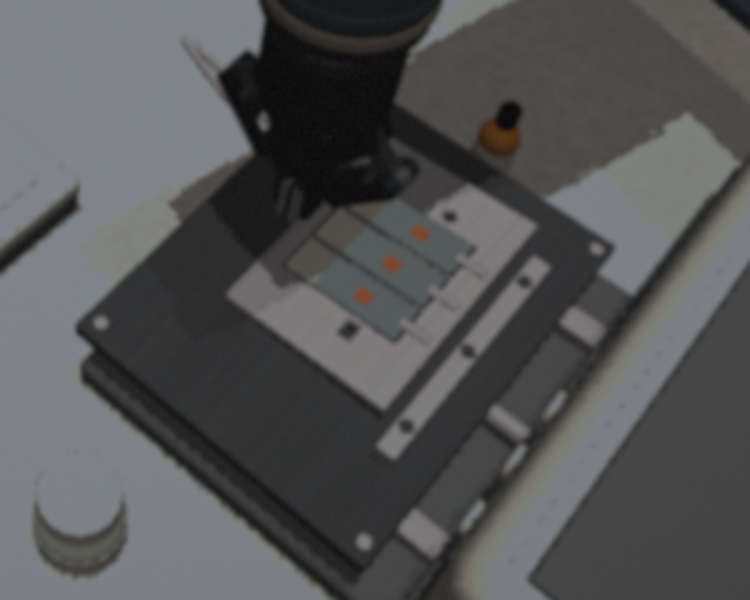

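View pics/w2.png

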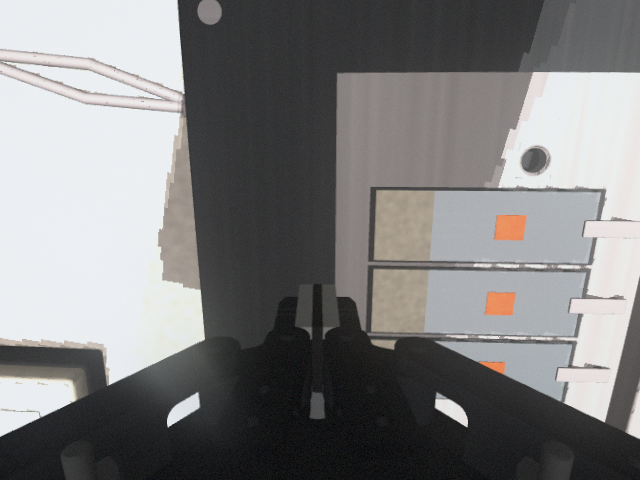

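{"fn": "play_rows", "kwargs": {
  "commands": [
    [0,0.1,0.1,0,-1],
    [0,0.2,0.05,0,-1],
    [0,0.2,0,0,-1]
  ]
}}

```text
time_s: 7.72
position: [0.5602, -0.048, 0.0633]
orientation: [-0.281, 3.12, -0.004]
wrist_force: [0.4, -3.0, 0.2]
width: 0.003
```

{"fn": "play_rows", "kwargs": {
  "commands": [
    [0,0.15,0,0,-1],
    [0,0.15,0,0,-1]
  ]
}}

```text
time_s: 7.98
position: [0.5597, -0.0465, 0.0635]
orientation: [-0.276, 3.12, -0.02]
wrist_force: [3.3, -30.5, -1.2]
width: 0.001
```

{"fn": "play_rows", "kwargs": {
  "commands": [
    [0,-0.5,0,0,-1],
    [0,-0.6,0,0,-1]
  ]
}}

```text
time_s: 8.22
position: [0.5634, -0.0684, 0.0636]
orientation: [-0.277, 3.12, -0.019]
wrist_force: [-0.6, -0.6, 0.9]
width: -0.002
```

```bash
python3 -c "
from h import *
a,_=snap('scene','s3');b,_=snap('wrist','w3')
cv2.imwrite('pics/s3z.png',cv2.resize(a[200:440,280:580],None,fx=2.5,fy=2.5))
print(robot.get_obs()['position'],robot.get_obs()['orientation'])"
```

```text
[ 0.56361141 -0.06906156  0.06359426] [-0.27530416  3.12034722 -0.01938439]
```

View pics/s3z.png

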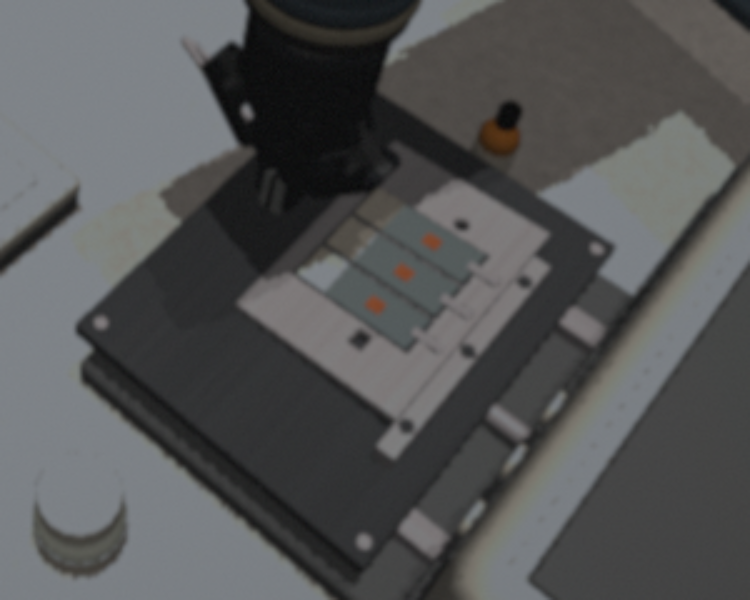

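View pics/w3.png

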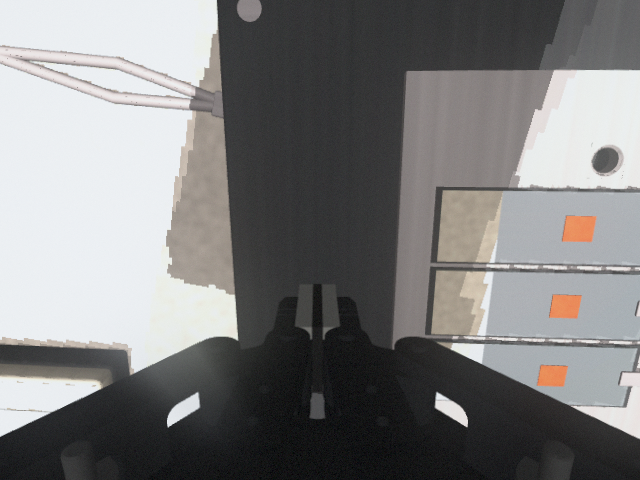

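{"fn": "play_rows", "kwargs": {
  "commands": [
    [0,0,-1,0,-1],
    [0,0,-1,0,-1],
    [0.5,0.3,-1,0,-1],
    [1,0.7,0,0,-1],
    [1,0.7,0,0,-1]
  ]
}}

```text
time_s: 8.95
position: [0.5053, -0.0422, 0.1246]
orientation: [-0.274, 3.122, -0.015]
wrist_force: [-0.1, 0.1, -0.1]
width: -0.001
```

{"fn": "play_rows", "kwargs": {
  "commands": [
    [1,0.7,0,0,-1],
    [1,0.7,0,0,-1],
    [0.9,0.7,0,0,-1],
    [0,0,0,0,-1]
  ]
}}

```text
time_s: 9.45
position: [0.435, -0.0082, 0.1252]
orientation: [-0.276, 3.121, -0.013]
wrist_force: [0.3, -0.3, -0.5]
width: -0.002
```

{"fn": "play_rows", "kwargs": {
  "commands": [
    [-0.3,-0.2,0.8,0,-1],
    [0,0,1,0,-1],
    [0,0,0.8,0,-1],
    [0,0,0.3,0,-1]
  ]
}}

```text
time_s: 9.95
position: [0.4438, -0.0115, 0.0676]
orientation: [-0.276, 3.117, -0.013]
wrist_force: [-0.1, 0.2, 0.7]
width: -0.003
```

{"fn": "play_rows", "kwargs": {
  "commands": [
    [-0.15,0,0.15,0,-1],
    [-0.15,0,0,0,-1],
    [-0.1,0,0,0,-1]
  ]
}}

```text
time_s: 10.32
position: [0.453, -0.0101, 0.0656]
orientation: [-0.276, 3.116, -0.013]
wrist_force: [-0.6, 0.6, -0.7]
width: 0.0
```

```bash
python3 -c "
from h import *
a,_=snap('scene','s4')
cv2.imwrite('pics/s4z.png',cv2.resize(a[200:440,280:580],None,fx=2.5,fy=2.5))"
```

```text
(no output)
```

View pics/s4z.png

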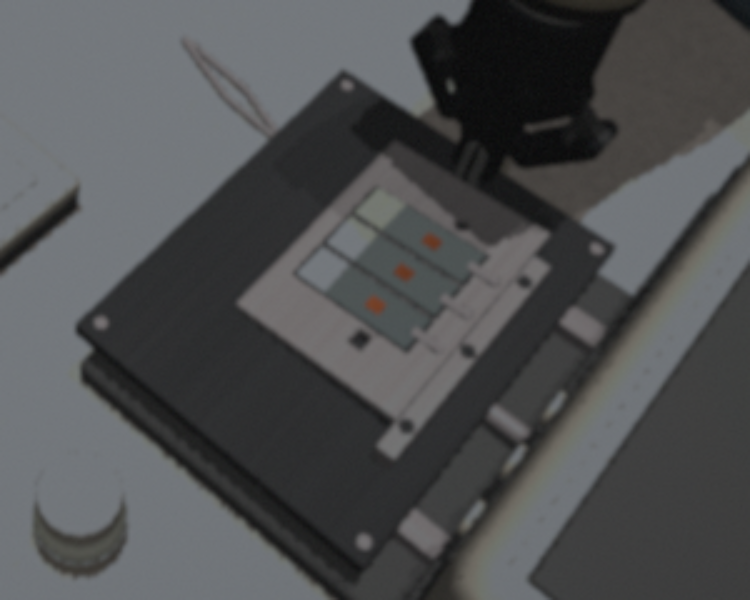

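{"fn": "play_rows", "kwargs": {
  "commands": [
    [-0.15,0,0.06,0,-1],
    [-0.15,0,0,0,-1],
    [-0.15,0,0,0,-1]
  ]
}}

```text
time_s: 10.75
position: [0.4612, -0.0086, 0.0645]
orientation: [-0.276, 3.118, -0.014]
wrist_force: [-5.2, -1.1, 4.4]
width: -0.002
```

{"fn": "play_rows", "kwargs": {
  "commands": [
    [-0.15,0,0.0,0,-1],
    [-0.15,0,0,0,-1]
  ]
}}

```text
time_s: 11.0
position: [0.4659, -0.0077, 0.0644]
orientation: [-0.276, 3.121, -0.014]
wrist_force: [-7.6, -1.1, 6.5]
width: 0.002
```

```bash
python3 -c "
from h import *
a,_=snap('scene','s5');snap('wrist','w5')
cv2.imwrite('pics/s5z.png',cv2.resize(a[220:400,350:560],None,fx=3.3,fy=3.3,interpolation=cv2.INTER_CUBIC))"
```

```text
(no output)
```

View pics/s5z.png

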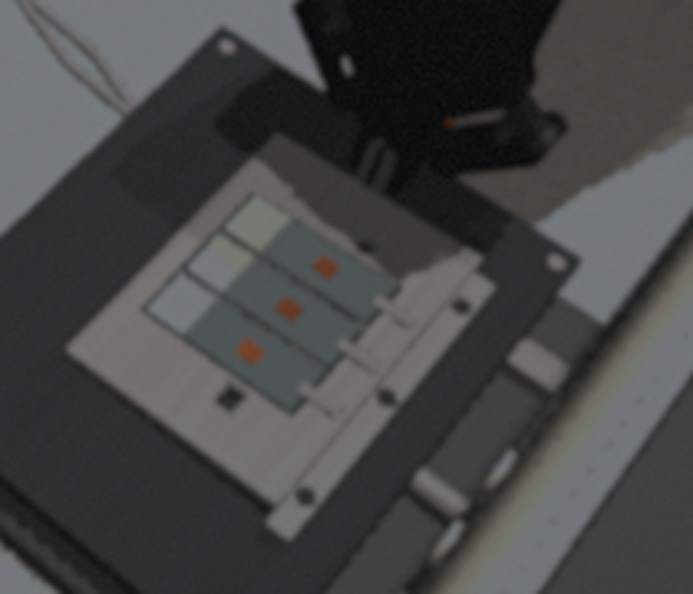

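View pics/w5.png

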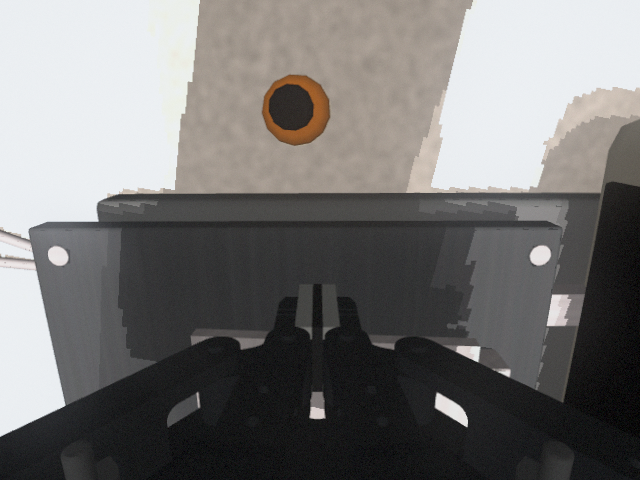

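{"fn": "play_rows", "kwargs": {
  "commands": [
    [-0.12,0,-0.06,0,-1],
    [-0.15,0,0,0,-1]
  ]
}}

```text
time_s: 11.35
position: [0.4717, -0.0066, 0.0655]
orientation: [-0.276, 3.121, -0.014]
wrist_force: [-2.6, -1.1, 0.9]
width: 0.0
```

{"fn": "play_rows", "kwargs": {
  "commands": [
    [-0.15,0,0,0,-1],
    [-0.1,0,0,0,-1]
  ]
}}

```text
time_s: 11.6
position: [0.4772, -0.0057, 0.0656]
orientation: [-0.276, 3.121, -0.014]
wrist_force: [-3.4, -0.9, 0.8]
width: 0.003
```

```bash
python3 -c "
from h import *
a,_=snap('scene','s6')
cv2.imwrite('pics/s6z.png',cv2.resize(a[220:400,350:560],None,fx=3.3,fy=3.3,interpolation=cv2.INTER_CUBIC))"
```

```text
(no output)
```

View pics/s6z.png

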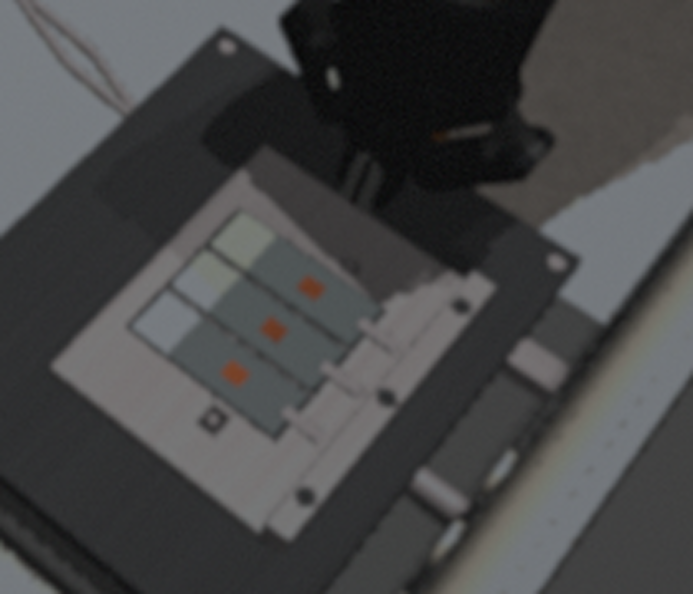

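{"fn": "play_rows", "kwargs": {
  "commands": [
    [-0.08,0,0,0,-1],
    [-0.05,0,0,0,-1]
  ]
}}

```text
time_s: 11.9
position: [0.4779, -0.0055, 0.0652]
orientation: [-0.276, 3.125, -0.015]
wrist_force: [-11.2, -2.9, 10.0]
width: 0.006
```

{"fn": "play_rows", "kwargs": {
  "commands": [
    [0.4,0,-0.1,0,-1],
    [1,0,-0.6,0,-1],
    [0.3,0,-1,0,-1],
    [0,-1,-1,0,-1],
    [0,-1,-1,0,-1]
  ]
}}

```text
time_s: 12.52
position: [0.4493, -0.0503, 0.1412]
orientation: [-0.279, 3.123, -0.014]
wrist_force: [1.4, 0.3, -0.1]
width: 0.002
```

```bash
python3 -c "
from h import *
a,_=snap('scene','s7');snap('wrist','w7');topz('t7')
cv2.imwrite('pics/s7z.png',cv2.resize(a[220:400,350:560],None,fx=3.3,fy=3.3,interpolation=cv2.INTER_CUBIC))"
```

```text
(no output)
```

View pics/s7z.png

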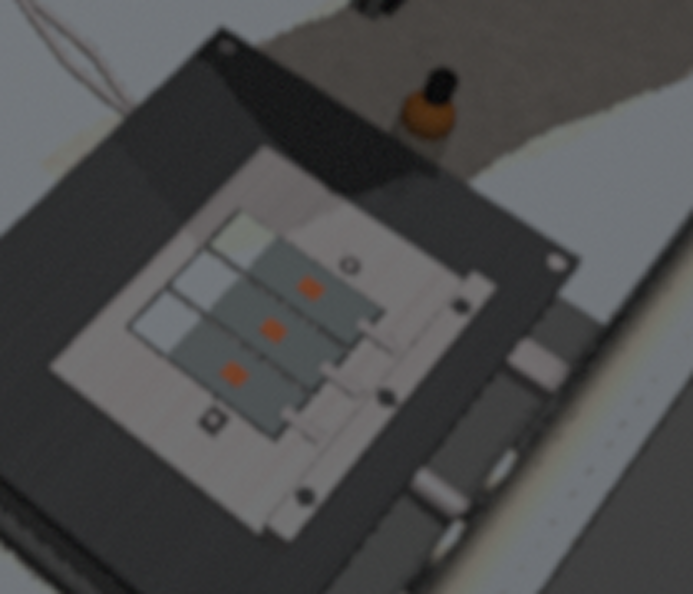

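View pics/w7.png

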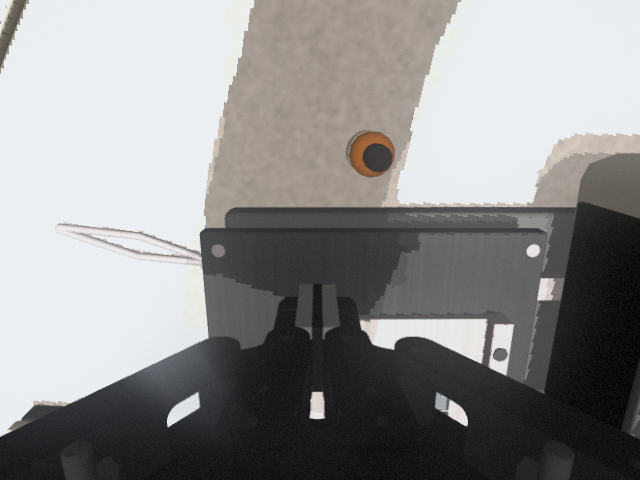

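Both holes now show a bright pin tip inside a dark ring. I'll rise to look straight down and check that the carrier lies flat.

{"fn": "play_rows", "kwargs": {
  "commands": [
    [0,0,-1,0,-1],
    [0.3,0,-1,0,-1],
    [0.5,0,-1,0,-1],
    [0.5,0,-1,0,-1],
    [0.5,0,-1,0,-1]
  ]
}}

```text
time_s: 13.3
position: [0.4106, -0.0529, 0.2384]
orientation: [-0.279, 3.128, -0.01]
wrist_force: [1.0, 0.4, -0.7]
width: -0.0
```

{"fn": "play_rows", "kwargs": {
  "commands": [
    [0.5,0,-0.5,0,-1],
    [0.5,0,0,0,-1],
    [0,0,0,0,-1],
    [0,0,0,0,-1]
  ]
}}

```text
time_s: 13.8
position: [0.3892, -0.0557, 0.2469]
orientation: [-0.28, 3.129, -0.009]
wrist_force: [-0.8, -0.9, -0.0]
width: 0.003
```

Run:
```python
from h import *
a,d=snap('scene','s8');b,dw=snap('wrist','w8')
cv2.imwrite('pics/w8z.png',cv2.resize(b[60:460,180:440],None,fx=1.5,fy=1.5,interpolation=cv2.INTER_CUBIC))
p=robot.camera_params('scene');K=p['camera_matrix'];R=cv2.Rodrigues(np.array(p['rvec']))[0];t=np.array(p['tvec']).ravel()
O=np.array([.563057,.0140215]);x=np.array([-0.17888146,0.98387063]);y=np.array([-0.98387063,-0.17888146])
for nm in('s2','s8'):
    d=np.load(f'pics/{nm}.npy')
    v,u=np.mgrid[200:440,280:580];q=cv2.undistortPoints(np.stack([u.ravel(),v.ravel()],1).astype(float)[:,None],K,p['D'])[:,0]
    dd=d[200:440,280:580].ravel();W=(np.c_[q*dd[:,None],dd]-t)@R
    s=np.c_[(W[:,:2]-O)@x,(W[:,:2]-O)@y]
    for n,x0,x1,y0,y1 in(("deck",-100,-85,-110,-60),("deck-y",0,60,-120,-100),("plate front",-50,-42,-70,-40),("plate rear",30,45,-70,-45),("plate +y rear",15,40,65,75),("plate front+y",-50,-30,65,75)):
        m=(dd>0)&(s[:,0]>x0/1e3)&(s[:,0]<x1/1e3)&(s[:,1]>y0/1e3)&(s[:,1]<y1/1e3)
        print(nm,n,m.sum(),np.median(W[m,2]).round(4) if m.any() else None)
```

```text
s2 deck 309 0.0635
s2 deck-y 631 0.0627
s2 plate front 115 0.0693
s2 plate rear 236 0.073
s2 plate +y rear 94 0.0756
s2 plate front+y 0 None
s8 deck 307 0.0634
s8 deck-y 646 0.0626
s8 plate front 103 0.0695
s8 plate rear 183 0.0687
s8 plate +y rear 97 0.0694
s8 plate front+y 69 0.0695
```

View pics/w8z.png

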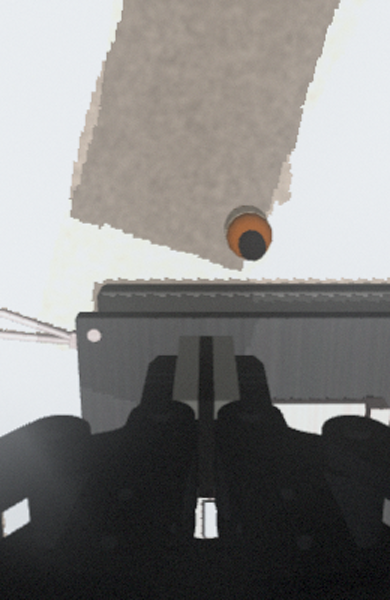

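Run:
```python
from h import *
topz('t8')
a=cv2.imread('pics/scene0.png');b=cv2.imread('pics/s8.png')
cv2.imwrite('pics/cmp.png',cv2.resize(np.hstack([a,b]),(800,300)))
z=cv2.imread('pics/s8.png')[220:400,350:560];cv2.imwrite('pics/s8z.png',cv2.resize(z,None,fx=3.3,fy=3.3))
for t in("oil_bottle","specimen_jar","slide_box","forceps","blower","tissue_booklet","marker"):
    print(t,[(r["point"],r["p"]) for r in robot.place_of("scene",t)[:1]])
```

```text
oil_bottle [([266.3, 473.6], 0.6)]
specimen_jar [([413.9, 312.6], 0.75)]
slide_box [([278.9, 271.0], 0.89)]
forceps [([240.6, 370.3], 0.66)]
blower [([177.5, 246.0], 0.87)]
tissue_booklet [([148.5, 293.5], 0.83)]
marker [([177.6, 382.7], 0.97)]
```

View pics/cmp.png

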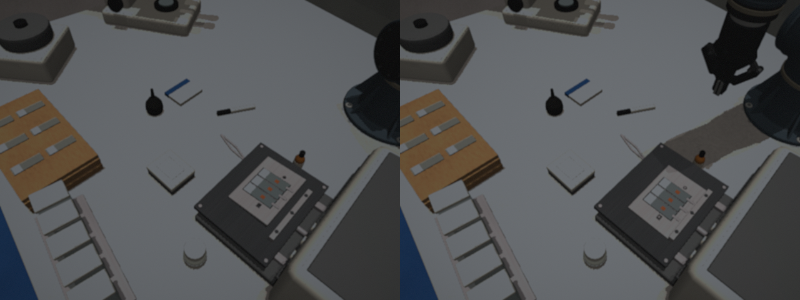

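View pics/t8z.png

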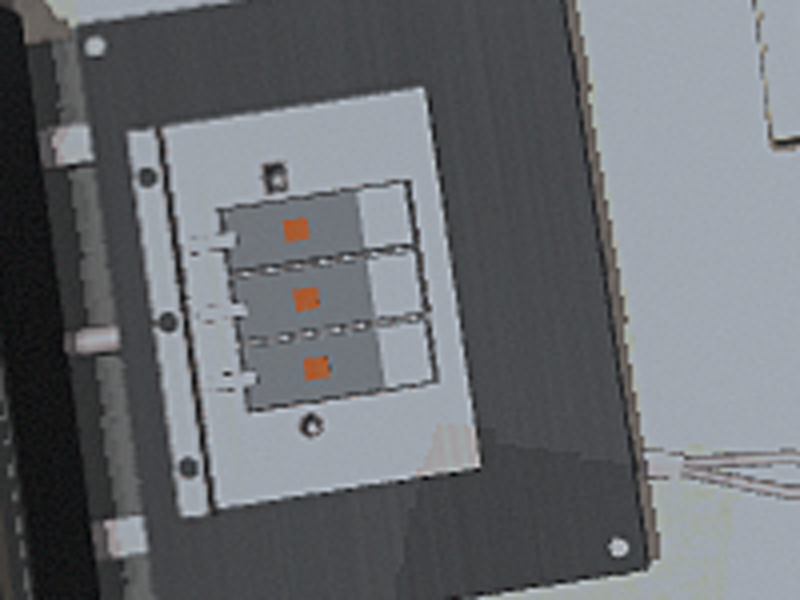

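The top view shows the carrier along the rail, its ends level with the rail's ends, with a pin tip in each hole at zoom pixels (275,178) and (312,425). The bystanders haven't moved.

```bash
python3 -c "
from cell import robot
print(robot.job_done())"
```

```text
the job is handed in; nothing more can be done
None
```

The carrier is home: both holes are over their pins and it lies flat on the stage. I handed the job in at about 14 s of the 51 s allowed.

- **Moves:** With closed fingertips I pushed the front edge about 16 mm until the carrier met the rail; the force peaked at about 30 N there. I then pushed its +y end about 20 mm along the rail until it dropped over the pins and stopped, and took the hand well clear.
- **Seating:** A pin tip shows inside each hole in the top and scene views. The carrier lies along the rail with its ends level with the rail's.
- **Flatness:** Scene depth puts the plate top at 68.7–69.5 mm at four spots, against 62.6–63.4 mm for the deck. That is about its 6 mm thickness everywhere, so it is flat; before, the rear stood 4–6 mm higher than the front.
- **Bystanders:** Comparing the first and last scene pictures by eye, none has moved visibly.
- **Disagreements:** For a few steps of the end push the fingertip rubbed the deck with about 6 N, so I raised it 1 mm. The two cameras differed by about 1.3 mm on the starting y offset, which did not affect the result. The final wrist view was blocked by the gripper, so the last checks rest on the top and scene cameras.

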